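# Stow a thread reel in the back of a haberdashery drawer

## Robot

A 7-joint arm with a two-finger parallel gripper is mounted at the origin on the work surface. World frame = base frame: x ahead of the robot, y to its left, z up, the work surface at z = 0. Lengths are in m, angles in rad, forces in N, time in s.
With the tool pointing down it reaches from about 0.425 to 0.875 m from the base axis. Payload 8.4 kg.
Tool frame: the origin (TCP) lies midway between the tips of the shut fingers; the grasp point (between the pads) lies 19 mm behind it (robot.grip_point_offset is the distance from the TCP to the grasp point, in m); z points along the fingers, y is the direction in which the jaws open and shut (so a half turn about z gives the same grasp; the last joint's range is limited). The gripper opens to 85 mm and grips with 20 to 120 N. Pads are 22 mm wide; open, the fingers measure 114 mm over their backs; the gripper's body (76 mm by 85 mm) begins 54 mm behind the grasp point. The pads swing forward as they close: fully open they stand 13 mm farther back than shut.
Start: joints at [1.187, 0.333, 0.04, 1.465, -0.013, 1.343, -0.059], TCP at [0.183, -0.624, 0.21] pointing down, gripper open.
Joint ranges: [-2.58, 2.58], [-0.38, 2.09], [-1.3, 1.39], [0.25, 2.4], [-1.5, 4.64], [0.08, 2.09], [-2.65, 2.65]. Speed limits (rad/s): [2.22, 2.22, 2.79, 2.79, 3.14, 3.14, 3.14].

## Interface

Orientations are given as a unit quaternion [x, y, z, w].
In Python, from cell import robot gives the robot as it stands.
- The arm moves only by the tool move_arm, never from a script. Its argument "rows" is a list of rows, each an object with "translation": the shift along the tool's x, y, z in mm, a list of three; "spin": the turn about the tool's z in degrees. In form: [{"translation": [x, y, z], "spin": spin}, ...]. A call has 1 to 12 rows; each row is the pose to reach, as a shift and turn from the pose commanded when the call began, along the tool's axes at that moment; what a row does not reach only later rows make up. A row lasts 1/12 s, in which the tool goes at most 41.7 mm and 7.16 degrees, less where a joint would pass 70% of its speed; a pose out of reach is approached as far as the arm can. A call with a gripper value outside its range is refused whole. "claw" is the opening, from 0 (shut) to 1 (fully open), set as the call begins (left out, the last holds). The fingers move at their own pace and stop on an object; "grip_force" is the grip in N (left out, the last holds). Time passes only in rows, so rows that repeat a pose let the fingers close. It gives the time, the measured TCP pose, the force and the opening at its end, in the units of the state.
- robot.sense(): the state, without advancing time (a new reading comes with each control period).
- robot.capture(name): name is "side" or "top"; returns a dict with "color" (400x640x3 uint8, blue, green, red), "range_z" (400x640 float32, m along the optical axis (not along the pixel's ray), 0 where there is no reading), "fx", "fy", "cx", "cy" (pixels), "origin" and "orientation" of the camera in the world. Camera axes: x right, y down, z forward; pixel columns grow to the right and rows downward; lengths in m; the calibration is good to about 2 mm. A picture is of the moment at which its call begins.
- robot.finish_job(): hands the job in, once; it reports no verdict.
The state is a dict: "t": time; "joint_pos": joint angles; "joint_velocities": joint speeds; "joint_torque": joint torques, N m; "eef_pos": TCP position; "tool_rot": TCP orientation; "wrist_force": force on the tool from outside, world axes, zero at the start; "wrist_torque": the same for the moment, N m; "grip_width": finger opening in m.
Only numpy, scipy, OpenCV 4.12 (cv2) and the standard library are available. Lean on these libraries where they do the work, as an engineer would, in place of code of your own. Each camera call takes 0.05 s, during which the arm holds its last target. There are 200 camera calls.

## Task

Pull the drawer of the wide chest out all the way to its stop, then stand the straight-sided thread reel upright on the floor of that drawer's empty back compartment, let go and leave the drawer fully out. Keep the narrow chest's drawer shut and leave the other things on the table and chests where they are.

Things in the scene. Friction and masses are not known exactly. Their poses are not given: they have to be found in the camera images.
- wide_drawer (a joint): How far the wide chest's drawer is out, m: 0 shut, 0.155 at its stop. It slides level along the chest's own -x (towards the robot), with about 1.5 N of friction and no latch; it stays where it is left. It may start up to 30 mm out.
- wide: The wide wooden chest with one drawer, 240 wide x 200 deep x 100 mm high, fixed to the table on the robot's left or right, its front turned roughly to the robot. Origin: centre of its underside; x points from front to back, z up.
- wide_handle (a point): Middle of the steel bar handle on the wide drawer; moves with the drawer. Axes: x points into the chest (the drawer opens along -x), y along the bar, z up. The bar is 12 mm thick and 110 mm long, 68 mm over the table (32 mm below the chest's top); its centre line stands 45 mm out from the front panel, clear but for two 10 mm stems 46 mm either side of the middle.
- wide_bay (a point): On the floor of the wide drawer's empty back compartment, 22 mm over the table; axes as the handle, which is 169 mm towards -x; moves with the drawer. Drawer at its stop: divider (45 mm high above the floor; small bobbins fill the front compartment) 45 mm towards -x, chest's front edge 46 mm towards +x, back wall 55 mm; side walls 99 mm either way along y, 54 mm high above the floor.
- reel: The loose thread reel: a plain upright cylinder 40 mm in diameter and 56 mm high, wooden ends with white thread between, the only straight-sided reel standing loose on the table top; 56 to 112 g. Origin: centre of its underside, z up. It stands on the table in front of the narrow chest, clear of the wide drawer's path.
- narrow_drawer (a joint): How far the narrow chest's drawer is out, m: 0 shut. To be left shut.
- narrow_handle (a point): Middle of the bar handle (80 mm long, 12 mm thick, height 68 mm) of the narrow chest, 160 wide x 200 deep x 100 high, on the other side from the wide one; axes as for wide_handle.
- cone: Bystander: tapering white thread cone, base 60 mm across, 100 mm high, standing on the table a little nearer the robot than the reel and to one side. Origin: centre of underside.
- pincushion: Bystander: round grey pincushion on a wooden foot, 70 mm across, 43 mm high, a little nearer the robot than the reel, on its other side from the cone. Origin: centre of underside.
- tape_case: Bystander: round white tape-measure case, 52 mm across, 20 mm high, lying on the middle of the wide chest's top. Origin: centre of underside.
- pin_tin: Bystander: round steel tin, 62 mm across, 24 mm high, on the middle of the narrow chest's top. Origin: centre of underside.
- shears: Bystander: tailor's shears, 250 mm long, lying flat far out to the left. Origin: at the pivot, on the table.
- button_jar: Bystander: clear jar with a steel lid, 66 mm across, 90 mm high, far out to the right. Origin: centre of underside.
Things that resemble listed ones, but are neither listed nor needed, are in the scene too. What is shaped like the reel but green or grey is not meant.

How it is judged:
On the way:
1. the wide drawer is out at its stop (beyond 147 of 155 mm) (value of joint wide_drawer above 0.147 m), for 0.2 s.
At the end, for the whole second after the job is handed in: The wide drawer is still out beyond 147 mm of its 155 mm; the reel stands upright (within 0.12 rad) and still, its underside on the floor of the back compartment (within 6 mm), anywhere within that compartment's walls; the narrow drawer is out less than 15 mm (value of joint wide_drawer above 0.147 m and x of reel in the frame of wide_bay between -0.035 and 0.045 m and y of reel in the frame of wide_bay between -0.09 and 0.09 m and z of reel in the frame of wide_bay between -0.005 and 0.006 m and angle between reel's own z axis and vertical below 0.12 rad and linear speed of reel below 0.02 m/s and value of joint narrow_drawer below 0.015 m); the robot touches nothing.
It fails at once if the narrow drawer is pulled out more than 25 mm (value of joint narrow_drawer above 0.025 m).
It fails at once if a bystander (cone, pincushion, tape case, tin, shears, jar) is moved more than 40 mm (distance of any of cone, pincushion, tape_case, pin_tin, shears, button_jar from where it was at the start of the episode above 0.04 m).
It also fails if it takes over 51 s, if anything falls off the work surface, if the arm or the gripper's body presses on something with over 40 N, if the wrist force passes 120 N, or if a joint passes its speed limit or range.

## Working session

There is one attempt and no reset: what is moved stays moved. The work goes in short steps, Python scripts to look and compute and a tool call to move; the robot and the scene stay as the last step left them, time stands still between calls to the robot, and variables do not carry over. Pictures are saved under pics/ and viewed, on a budget of 10 in all, crops included, one or two more only if the job needs it, and the job is handed in when it is done.

Besides the shell and the picture viewer there is one more tool, called after "Call:" as a command line: name --argument value ..., lists and objects as JSON in quotes. move_arm: Moves the arm, as the interface text tells. Its arguments: {"type":"object","properties":{"rows":{"type":"array"},"claw":{"type":"number"},"grip_force":{"type":"number"}},"required":["rows"]}

```bash
ls; mkdir -p pics
cat > h.py <<'E'
import numpy as np, cv2
from cell import robot
from scipy.spatial.transform import Rotation as R
def cap(n):
    c=robot.capture(n); c['R']=R.from_quat(c['orientation']).as_matrix(); c['o']=np.array(c['origin']); return c
def cloud(c):
    v,u=np.mgrid[0:400,0:640]; z=c['range_z']
    p=np.stack([(u-c['cx'])/c['fx']*z,(v-c['cy'])/c['fy']*z,z],-1)
    return p@c['R'].T+c['o']
E
python3 - <<'E'
from h import *
s=robot.sense(); print(s)
for n in('side','top'):
    c=cap(n); cv2.imwrite(f'pics/{n}0.png',c['color']); np.savez(f'{n}0.npz',p=cloud(c),c=c['color'],o=c['o'],R=c['R']); print(n,c['o'],c['R'][:,2],c['fx'],(c['range_z']>0).mean())
E
```

```text
pics
{'t': 0.0, 'joint_pos': array([ 1.18681424,  0.33391736,  0.03986869,  1.46630349, -0.01341626,
        1.34330419, -0.05849758]), 'joint_velocities': array([ 0.00216558, -0.0002307 , -0.00069869,  0.00066365, -0.00045725,
        0.00090908, -0.00110734]), 'joint_torque': array([-1.96498099e-04, -6.58547544e+01,  1.36533793e+00, -4.05564165e+01,
        1.66477798e-02,  1.25408778e-02, -6.25383836e-05]), 'eef_pos': array([ 0.18245116, -0.62333774,  0.20920128]), 'tool_rot': array([ 9.89880168e-01,  1.41903345e-01, -1.65380089e-04, -8.16625255e-04]), 'wrist_force': array([0.56470135, 0.86599415, 0.18025996]), 'wrist_torque': array([-0.0258078 ,  0.03720003,  0.00151332]), 'grip_width': 0.08545483493034936}
side [ 0.49740187 -1.18481708  0.80344796] [ 0.05493974  0.86069709 -0.50614438] 411.3566240953547 0.99599609375
top [ 0.40079136 -0.00864842  1.31639868] [ 0.14349195  0.00099146 -0.98965099] 370.89287415980726 0.9961015625
```

View pics/top0.png

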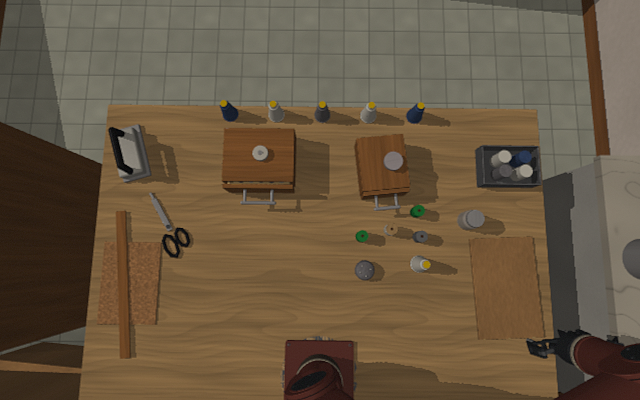

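View pics/side0.png

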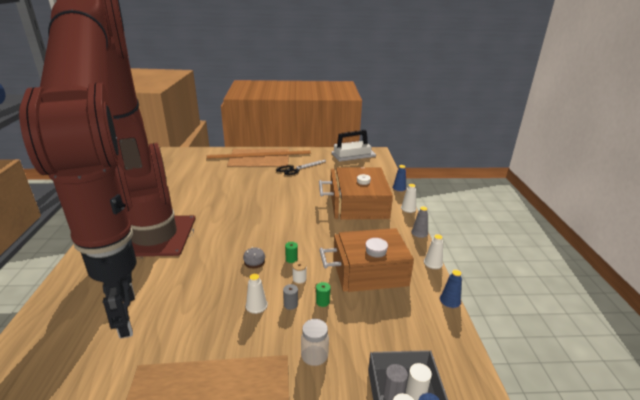

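The top view shows the wide chest at (260,158) with its handle bar at about (258,204). The narrow chest is at (382,165). The white reel is at (391,229), with green ones at (362,236) and (417,211), grey at (421,237), the pincushion at (365,270) and the cone at (420,265). In the side view the reel is at (299,272).

```bash
python3 - <<'E'
from h import *
d=np.load('top0.npz'); p=d['p']; 
def box(r0,r1,c0,c1,z0,z1,name):
    q=p[r0:r1,c0:c1].reshape(-1,3); q=q[(q[:,2]>z0)&(q[:,2]<z1)]
    print(name,len(q),'mean',q.mean(0).round(4),'mid',((q.min(0)+q.max(0))/2).round(4),'ext',np.ptp(q,axis=0).round(3))
    return q
print(p[300,200],p[230,300])
q=box(198,210,236,282,.055,.09,'bar')
w=box(120,198,215,300,.09,.105,'widetop')
n=box(130,205,350,412,.09,.105,'narrowtop')
for nm,q in(('wide',w),('narrow',n)):
    r=cv2.minAreaRect((q[:,:2]*1000).astype(np.float32)); print(nm,r)
r=box(215,245,380,402,.045,.07,'reel')
box(198,222,408,428,.03,.07,'green2');box(226,248,410,432,.03,.07,'grey');box(226,248,352,372,.03,.07,'green1')
box(255,285,350,380,.02,.06,'pinc');box(250,280,405,435,.02,.12,'cone');box(190,213,365,405,.05,.085,'narrowbar')
E
python3 - <<'E'
import cv2
a=cv2.imread('pics/top0.png')[180:290,215:440]
cv2.imwrite('pics/crop.png',cv2.resize(a,None,fx=3.5,fy=3.5,interpolation=cv2.INTER_CUBIC))
E
```

```text
[0.24309633 0.41394307 0.0005756 ] [ 0.48783713  0.07338311 -0.00055976]
bar 157 mean [0.5761 0.2122 0.0726] mid [0.5798 0.2117 0.0736] ext [0.022 0.119 0.015]
widetop 3807 mean [0.7239 0.2135 0.1   ] mid [0.7239 0.2125 0.0975] ext [0.209 0.24  0.015]
narrowtop 2398 mean [ 0.7023 -0.2048  0.0998] mid [ 0.7059 -0.2087  0.0976] ext [0.212 0.177 0.015]
wide ((723.7974853515625, 212.45428466796875), (240.25595092773438, 209.3024139404297), 89.92143249511719)
narrow ((705.9719848632812, -209.4263916015625), (201.59323120117188, 161.07321166992188), 6.172910213470459)
reel 110 mean [ 0.4912 -0.2412  0.0559] mid [ 0.4921 -0.2415  0.0551] ext [0.037 0.037 0.013]
green2 124 mean [ 0.5544 -0.3338  0.0545] mid [ 0.5549 -0.3355  0.0482] ext [0.038 0.038 0.032]
grey 127 mean [ 0.4665 -0.341   0.054 ] mid [ 0.4663 -0.3424  0.0479] ext [0.037 0.037 0.029]
green1 116 mean [ 0.4663 -0.1414  0.056 ] mid [ 0.4675 -0.1423  0.0482] ext [0.037 0.038 0.027]
pinc 315 mean [ 0.3516 -0.1507  0.0377] mid [ 0.3513 -0.1516  0.0339] ext [0.068 0.065 0.027]
cone 205 mean [ 0.3746 -0.3349  0.0696] mid [ 0.3735 -0.3376  0.0629] ext [0.048 0.039 0.086]
narrowbar 213 mean [ 0.58   -0.2213  0.0719] mid [ 0.5829 -0.2173  0.0675] ext [0.061 0.133 0.034]
```

View pics/crop.png

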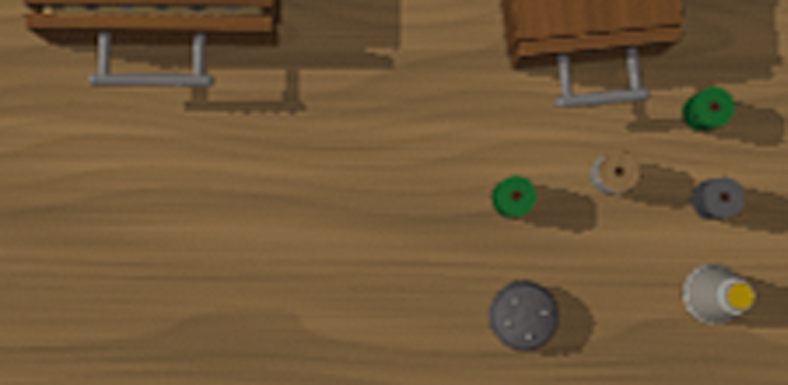

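The crop shows the white reel standing alone at crop (615,172), the wide bar from (95,80) to (208,79), and the drawer slightly out. Next I refine the bar and the chest yaw, and work out the moves.

```bash
cat >> h.py <<'E'
def to(x,y,z,yaw=None):
    s=robot.sense(); r=R.from_quat(s['tool_rot']); X=r.as_matrix()[:,0]; y0=np.degrees(np.arctan2(X[1],X[0]))
    t=r.inv().apply(np.array([x,y,z])-s['eef_pos'])*1000
    sp=0 if yaw is None else -((yaw-y0+180)%360-180)
    print('t',round(s['t'],2),'pos',s['eef_pos'].round(4),'yaw',y0.round(2),'F',s['wrist_force'].round(1),'w',round(s['grip_width'],4),'->',t.round(1),'spin',round(sp,1))
E
python3 - <<'E'
from h import *
p=np.load('top0.npz')['p']
q=p[196:212,236:282].reshape(-1,3); q=q[(q[:,2]>.064)&(q[:,2]<.08)]
q=q[q[:,0]<q[:,0].min()+.016]; print('bar',np.polyfit(q[:,1],q[:,0],1),q.mean(0),q.min(0),q.max(0))
w=p[115:205,215:300].reshape(-1,3); w=w[(w[:,2]>.096)&(w[:,2]<.104)]
for s,f in((1,'back'),(-1,'front')):
    ys=np.arange(.11,.32,.008); xs=[ (s*(s*w[abs(w[:,1]-y)<.004][:,0]).max()) for y in ys]; print(f,np.polyfit(ys-.2124,xs,1))
to(.5,-.25,.25,90); to(.568,.212,.16,90)
E
```

```text
bar [-0.00548208  0.57621566] [0.57505012 0.21260831 0.07257517] [0.56904463 0.15202247 0.06606611] [0.58370343 0.27145173 0.07929701]
back [0.01537623 0.82636141]
front [-0.00945059  0.62311513]
t 0.1 pos [ 0.1825 -0.6234  0.2093] yaw 16.32 F [-0.6  0.3  0.3] w 0.0854 -> [ 409.6 -269.2  -40.3] spin -73.7
t 0.1 pos [ 0.1825 -0.6234  0.2093] yaw 16.32 F [-0.6  0.3  0.3] w 0.0854 -> [ 604.7 -693.3   50.3] spin -73.7
```

Call:
move_arm --rows '[{"translation": [410,-270,-40],"spin": -73.7},{"translation": [410,-270,-40],"spin": -73.7},{"translation": [410,-270,-40],"spin": -73.7},{"translation": [410,-270,-40],"spin": -73.7},{"translation": [410,-270,-40],"spin": -73.7},{"translation": [410,-270,-40],"spin": -73.7},{"translation": [410,-270,-40],"spin": -73.7},{"translation": [410,-270,-40],"spin": -73.7},{"translation": [410,-270,-40],"spin": -73.7},{"translation": [410,-270,-40],"spin": -73.7},{"translation": [410,-270,-40],"spin": -73.7},{"translation": [410,-270,-40],"spin": -73.7}]' --claw 0.35

```text
t: 1.1
eef_pos: [0.5018, -0.2464, 0.2503]
tool_rot: [0.705, 0.709, 0.0, -0.0]
wrist_force: [1.2, -0.3, 0.6]
grip_width: 0.03
```

```bash
python3 -c "
from h import *
to(.575,.212,.16,90);print(robot.sense()['joint_pos'].round(2))"
```

```text
t 1.1 pos [ 0.5018 -0.2464  0.2503] yaw 90.29 F [ 1.2 -0.3  0.6] w 0.03 -> [458.   75.5  90.6] spin 0.3
[ 0.74  0.16 -0.41  1.61  0.06  1.39  0.33]
```

Call:
move_arm --rows '[{"translation": [458,75,90],"spin": 0.3},{"translation": [458,75,90],"spin": 0.3},{"translation": [458,75,90],"spin": 0.3},{"translation": [458,75,90],"spin": 0.3},{"translation": [458,75,90],"spin": 0.3},{"translation": [458,75,90],"spin": 0.3},{"translation": [458,75,90],"spin": 0.3},{"translation": [458,75,90],"spin": 0.3},{"translation": [458,75,90],"spin": 0.3},{"translation": [458,75,90],"spin": 0.3},{"translation": [458,75,90],"spin": 0.3},{"translation": [458,75,90],"spin": 0.3}]' --claw 0.35

```text
t: 2.1
eef_pos: [0.5733, 0.2154, 0.1587]
tool_rot: [0.707, 0.708, 0.0, -0.002]
wrist_force: [-1.5, -0.3, 0.3]
grip_width: 0.03
```

```bash
python3 -c "
from h import *
to(.575,.212,.047,90)
c=cap('side');cv2.imwrite('pics/s1.png',cv2.resize(c['color'][100:260,270:430],None,fx=4,fy=4))"
```

```text
t 2.1 pos [0.5733 0.2154 0.1587] yaw 90.07 F [-1.5 -0.3  0.3] w 0.03 -> [ -3.7   1.9 111.7] spin 0.1
```

View pics/s1.png

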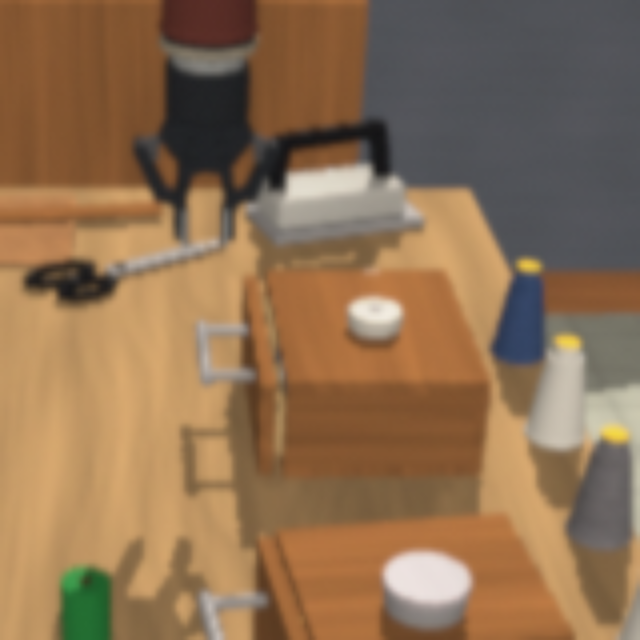

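The view shows the gripper straddling the handle line at (205,210), its bar at (205,350) and fingers clear. I go down onto the bar now.

Call:
move_arm --rows '[{"translation": [-3,2,20],"spin": 0},{"translation": [-3,2,40],"spin": 0},{"translation": [-3,2,60],"spin": 0},{"translation": [-3,2,75],"spin": 0},{"translation": [-3,2,85],"spin": 0},{"translation": [-3,2,95],"spin": 0},{"translation": [-3,2,105],"spin": 0},{"translation": [-3,2,107],"spin": 0},{"translation": [-3,2,107],"spin": 0}]'

```text
t: 2.9
eef_pos: [0.5769, 0.2054, 0.0527]
tool_rot: [0.709, 0.705, -0.0, -0.0]
wrist_force: [0.2, -0.4, 0.2]
grip_width: 0.0296
```

Call:
move_arm --rows '[{"translation": [0,0,0],"spin": 0},{"translation": [0,0,0],"spin": 0},{"translation": [0,0,0],"spin": 0},{"translation": [0,0,0],"spin": 0},{"translation": [0,0,0],"spin": 0},{"translation": [0,0,0],"spin": 0}]' --claw 0 --grip_force 40

```text
t: 3.4
eef_pos: [0.5772, 0.2056, 0.0534]
tool_rot: [0.709, 0.705, 0.0, 0.0]
wrist_force: [0.3, -0.4, -0.0]
grip_width: 0.0001
```

```bash
python3 -c "
from h import *
to(.415,.212,.052,90)"
```

```text
t 3.4 pos [0.5772 0.2056 0.0534] yaw 89.72 F [ 0.3 -0.4 -0. ] w 0.0001 -> [   5.6 -162.2    1.3] spin -0.3
```

The grip closed on nothing, so I look again.

```bash
python3 -c "
from h import *
c=cap('side');a=cv2.resize(c['color'][120:220,300:400],None,fx=5,fy=5)
t=cap('top');b=cv2.resize(t['color'][150:230,210:300],None,fx=5,fy=5)
o=np.zeros((500,960,3),np.uint8);o[:,:500]=a;o[:400,505:955]=b
cv2.imwrite('pics/s2.png',cv2.resize(o,(800,417)))
p=cloud(c);np.save('s2.npy',p)"
```

```text
(no output)
```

View pics/s2.png

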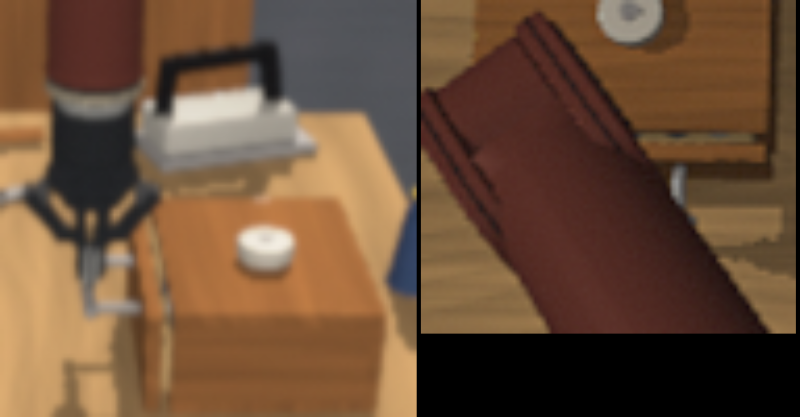

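The fingers appear to be at the bar line, by (93,250). I check the bar's x from the side camera.

Run:
```python
from h import *
for n,p in(('side0',np.load('side0.npz')['p']),('now',np.load('s2.npy')),('top0',np.load('top0.npz')['p'])):
    q=p.reshape(-1,3); 
    m=(q[:,0]>.53)&(q[:,0]<.60)&(q[:,1]>.15)&(q[:,1]<.275)&(q[:,2]>.05)&(q[:,2]<.085); b=q[m]
    print(n,len(b)); 
    h,e=np.histogram(b[:,0],bins=np.arange(.53,.604,.005)); print(dict(zip(e.round(3),h)))
    m=(q[:,0]>.53)&(q[:,0]<.68)&(q[:,1]>.12)&(q[:,1]<.30)&(q[:,2]>.085)&(q[:,2]<.104); b=q[m]
    for x in np.arange(.59,.66,.005):
        k=abs(b[:,0]-x)<.0025
        if k.any(): print('  top z at',x.round(3),k.sum(),b[k,2].mean().round(4))
```

```text
side0 82
{np.float64(0.53): np.int64(0), np.float64(0.535): np.int64(0), np.float64(0.54): np.int64(0), np.float64(0.545): np.int64(0), np.float64(0.55): np.int64(0), np.float64(0.555): np.int64(0), np.float64(0.56): np.int64(0), np.float64(0.565): np.int64(12), np.float64(0.57): np.int64(21), np.float64(0.575): np.int64(16), np.float64(0.58): np.int64(9), np.float64(0.585): np.int64(9), np.float64(0.59): np.int64(7), np.float64(0.595): np.int64(8)}
  top z at 0.62 36 0.0937
  top z at 0.625 26 0.0951
  top z at 0.63 29 0.0949
  top z at 0.635 4 0.0949
  top z at 0.64 13 0.0959
  top z at 0.645 27 0.0997
  top z at 0.65 27 0.0998
  top z at 0.655 29 0.1001
  top z at 0.66 28 0.1
now 59
{np.float64(0.53): np.int64(0), np.float64(0.535): np.int64(0), np.float64(0.54): np.int64(0), np.float64(0.545): np.int64(0), np.float64(0.55): np.int64(0), np.float64(0.555): np.int64(0), np.float64(0.56): np.int64(1), np.float64(0.565): np.int64(8), np.float64(0.57): np.int64(13), np.float64(0.575): np.int64(9), np.float64(0.58): np.int64(8), np.float64(0.585): np.int64(5), np.float64(0.59): np.int6
[... 239 characters left out ...]
30 0.1001
  top z at 0.66 28 0.1002
top0 171
{np.float64(0.53): np.int64(0), np.float64(0.535): np.int64(0), np.float64(0.54): np.int64(0), np.float64(0.545): np.int64(0), np.float64(0.55): np.int64(0), np.float64(0.555): np.int64(0), np.float64(0.56): np.int64(0), np.float64(0.565): np.int64(24), np.float64(0.57): np.int64(46), np.float64(0.575): np.int64(57), np.float64(0.58): np.int64(18), np.float64(0.585): np.int64(9), np.float64(0.59): np.int64(9), np.float64(0.595): np.int64(8)}
  top z at 0.62 57 0.094
  top z at 0.625 86 0.0963
  top z at 0.63 73 0.0954
  top z at 0.635 49 0.095
  top z at 0.645 95 0.0995
  top z at 0.65 56 0.1003
  top z at 0.655 88 0.1004
  top z at 0.66 55 0.1004
```

Run:
```python
from h import *
p=np.load('s2.npy')
for v in range(170,198,2): print(v,[tuple((p[v,u]*1000).round().astype(int).tolist()) for u in range(316,328,1)])
```

```text
170 [(568, 517, -2), (572, 511, 1), (562, 188, 154), (565, 190, 153), (569, 185, 155), (573, 197, 149), (577, 193, 151), (580, 193, 151), (584, 190, 153), (588, 193, 151), (591, 191, 152), (617, 509, 2)]
172 [(567, 489, 1), (571, 485, 3), (562, 190, 145), (565, 185, 147), (569, 193, 143), (589, 487, 2), (594, 488, 2), (581, 195, 142), (584, 191, 144), (587, 185, 147), (592, 193, 143), (617, 496, -2)]
174 [(555, 201, 131), (559, 203, 130), (562, 190, 136), (566, 195, 134), (569, 192, 135), (588, 466, 3), (578, 208, 127), (581, 198, 132), (584, 196, 134), (588, 194, 134), (593, 208, 127), (596, 202, 130)]
176 [(555, 197, 125), (558, 194, 126), (562, 189, 129), (566, 190, 128), (569, 191, 128), (587, 445, 3), (578, 202, 122), (581, 195, 125), (584, 193, 127), (588, 191, 128), (592, 196, 125), (595, 190, 128)]
178 [(565, 427, 2), (569, 433, -1), (562, 193, 118), (566, 193, 118), (569, 187, 121), (574, 196, 117), (578, 201, 114), (581, 189, 120), (585, 193, 118), (588, 190, 120), (609, 432, -1), (613, 428, 1)]
180 [(564, 414, -1), (568, 410, 1), (563, 198, 108), (566, 198, 107), (570, 189
[... 975 characters left out ...]
7, 71), (574, 181, 74), (578, 185, 72), (590, 327, -4), (594, 322, -1), (598, 319, 0), (602, 321, -1), (606, 319, 0)]
192 [(560, 301, 1), (564, 305, -2), (568, 302, 0), (572, 300, 1), (569, 163, 75), (573, 169, 72), (577, 168, 72), (581, 171, 71), (584, 169, 72), (588, 165, 74), (592, 166, 73), (596, 168, 72)]
194 [(497, -1185, 803), (564, 284, 0), (568, 284, 0), (572, 285, 0), (569, 158, 70), (572, 150, 74), (576, 158, 69), (580, 161, 67), (585, 168, 64), (588, 164, 66), (592, 162, 67), (596, 170, 63)]
196 [(559, 265, 2), (563, 271, -1), (567, 265, 2), (571, 263, 3), (575, 270, -1), (579, 269, 0), (583, 267, 1), (587, 273, -3), (591, 271, -2), (595, 269, -1), (600, 274, -3), (604, 270, -1)]
```

The depth suggests the fingertips stand at about z = 0.08, above the bar, which disagrees with the TCP reading. I raise the arm and check the tip height.

Call:
move_arm --rows '[{"translation": [6,0,-30],"spin": 0},{"translation": [6,0,-60],"spin": 0},{"translation": [6,0,-60],"spin": 0},{"translation": [6,0,-60],"spin": 0}]'

```text
t: 3.83
eef_pos: [0.5783, 0.2122, 0.115]
tool_rot: [0.709, 0.705, 0.002, 0.001]
wrist_force: [-0.3, 0.2, -1.0]
grip_width: 0.0002
```

Run:
```python
from h import *
to(.574,.212,.052,90); print(robot.sense()['grip_width'])
c=cap('side'); p=cloud(c)
for v in range(166,190,1):
    r=p[v,310:335]; k=(r[:,1]>.17)&(r[:,1]<.24); print(v,k.sum(),(r[k].min(0)*1000).round() if k.any() else '',(r[k].max(0)*1000).round() if k.any() else '')
cv2.imwrite('pics/s3.png',cv2.resize(c['color'][130:210,285:385],None,fx=7,fy=7,interpolation=cv2.INTER_CUBIC))
```

```text
t 3.83 pos [0.5783 0.2122 0.115 ] yaw 89.72 F [-0.3  0.2 -1. ] w 0.0002 -> [-0.3 -4.5 63. ] spin -0.3
0.00021165323966706719
166 7 [566. 200. 161.] [588. 207. 164.]
167 7 [566. 196. 155.] [588. 211. 162.]
168 7 [566. 200. 152.] [588. 208. 156.]
169 7 [566. 201. 148.] [588. 209. 152.]
170 6 [566. 199. 146.] [588. 205. 148.]
171 4 [569. 197. 144.] [581. 200. 145.]
172 4 [570. 196. 136.] [581. 207. 142.]
173 0  
174 0  
175 0  
176 0  
177 0  
178 1 [622. 235.  97.] [622. 235.  97.]
179 2 [622. 229.  96.] [626. 229.  96.]
180 3 [618. 219.  89.] [625. 234.  97.]
181 3 [618. 213.  89.] [625. 227.  95.]
182 3 [619. 208.  81.] [624. 233.  94.]
183 4 [572. 198.  75.] [623. 237.  95.]
184 6 [569. 187.  71.] [623. 236.  96.]
185 6 [568. 182.  70.] [622. 229.  95.]
186 6 [568. 174.  68.] [622. 225.  94.]
187 6 [568. 174.  63.] [619. 225.  90.]
188 5 [571. 182.  62.] [619. 220.  81.]
189 5 [570. 181.  59.] [619. 217.  78.]
```

View pics/s3.png

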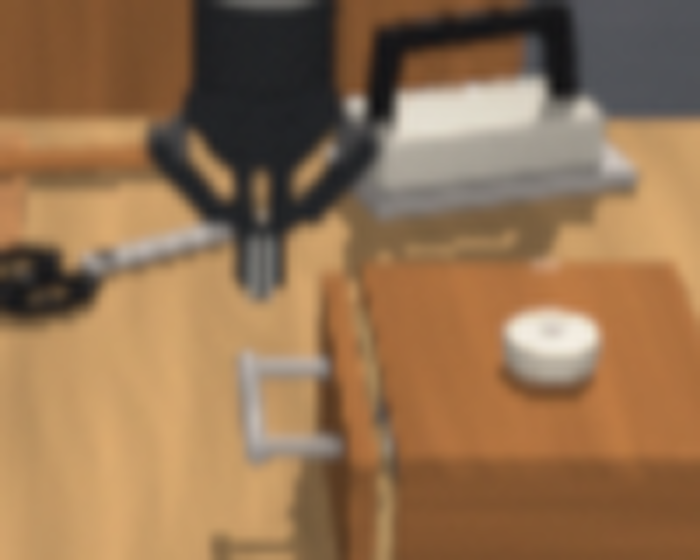

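The finger tips at (262,292) measure about z = 0.138 while the reading says 0.115, so the true tip is roughly 22 mm higher than the reported TCP. I allow for that and retry the grasp lower, watching the force.

Call:
move_arm --rows '[{"translation": [0,-4,10],"spin": 0},{"translation": [0,-4,15],"spin": 0},{"translation": [0,-4,20],"spin": 0},{"translation": [0,-4,30],"spin": 0},{"translation": [0,-4,45],"spin": 0},{"translation": [0,-4,60],"spin": 0},{"translation": [0,-4,68],"spin": 0},{"translation": [0,-4,74],"spin": 0},{"translation": [0,-4,80],"spin": 0},{"translation": [0,-4,82],"spin": 0},{"translation": [0,-4,82],"spin": 0}]' --claw 0.38

```text
t: 4.8
eef_pos: [0.573, 0.2116, 0.0308]
tool_rot: [0.709, 0.705, -0.0, -0.0]
wrist_force: [-0.5, -0.0, -0.4]
grip_width: 0.0322
```

Call:
move_arm --rows '[{"translation": [0,0,0],"spin": 0},{"translation": [0,0,0],"spin": 0},{"translation": [0,0,0],"spin": 0},{"translation": [0,0,0],"spin": 0},{"translation": [0,0,0],"spin": 0},{"translation": [0,0,0],"spin": 0}]' --claw 0 --grip_force 40

```text
t: 5.3
eef_pos: [0.5737, 0.2118, 0.0319]
tool_rot: [0.709, 0.705, 0.001, 0.0]
wrist_force: [1.0, -0.4, 7.1]
grip_width: 0.0108
```

Gripped: the opening reads 10.8 mm. Now I pull.

Call:
move_arm --rows '[{"translation": [0,-10,0],"spin": 0},{"translation": [0,-25,0],"spin": 0},{"translation": [0,-40,0],"spin": 0},{"translation": [0,-55,0],"spin": 0},{"translation": [0,-70,0],"spin": 0},{"translation": [0,-85,0],"spin": 0},{"translation": [0,-100,0],"spin": 0},{"translation": [0,-112,0],"spin": 0},{"translation": [0,-120,0],"spin": 0},{"translation": [0,-125,0],"spin": 0},{"translation": [0,-125,0],"spin": 0}]'

```text
t: 6.22
eef_pos: [0.4475, 0.2115, 0.0318]
tool_rot: [0.709, 0.705, -0.0, 0.001]
wrist_force: [-2.0, -2.6, 8.6]
grip_width: 0.0105
```

Call:
move_arm --rows '[{"translation": [0,-4,0],"spin": 0},{"translation": [0,-8,0],"spin": 0},{"translation": [0,-12,0],"spin": 0},{"translation": [0,-15,0],"spin": 0},{"translation": [0,-18,0],"spin": 0},{"translation": [0,-18,0],"spin": 0},{"translation": [0,-18,0],"spin": 0}]'

```text
t: 6.8
eef_pos: [0.4302, 0.2115, 0.0318]
tool_rot: [0.709, 0.705, -0.0, 0.001]
wrist_force: [-0.7, -4.4, 10.3]
grip_width: 0.0107
```

Call:
move_arm --rows '[{"translation": [0,-2,0],"spin": 0},{"translation": [0,-4,0],"spin": 0},{"translation": [0,-6,0],"spin": 0},{"translation": [0,-8,0],"spin": 0},{"translation": [0,-8,0],"spin": 0},{"translation": [0,-8,0],"spin": 0}]'

```text
t: 7.3
eef_pos: [0.4284, 0.2117, 0.0321]
tool_rot: [0.71, 0.704, 0.005, 0.003]
wrist_force: [28.2, -0.7, -21.1]
grip_width: 0.0104
```

The stop is reached: the arm stalled at x = 0.428 with 28 N. I unload, open and lift.

Call:
move_arm --rows '[{"translation": [0,5,0],"spin": 0},{"translation": [0,5,0],"spin": 0}]'

```text
t: 7.47
eef_pos: [0.4287, 0.2115, 0.0318]
tool_rot: [0.709, 0.705, 0.001, 0.001]
wrist_force: [1.0, -3.3, 9.6]
grip_width: 0.0107
```

Call:
move_arm --rows '[{"translation": [0,0,0],"spin": 0},{"translation": [0,0,0],"spin": 0},{"translation": [0,0,0],"spin": 0},{"translation": [0,0,0],"spin": 0},{"translation": [0,0,0],"spin": 0},{"translation": [0,0,-20],"spin": 0},{"translation": [0,0,-50],"spin": 0},{"translation": [0,0,-90],"spin": 0},{"translation": [0,0,-130],"spin": 0},{"translation": [0,0,-170],"spin": 0},{"translation": [0,0,-170],"spin": 0},{"translation": [0,0,-170],"spin": 0}]' --claw 0.4

```text
t: 8.47
eef_pos: [0.4283, 0.213, 0.2034]
tool_rot: [0.709, 0.705, 0.002, 0.001]
wrist_force: [0.5, 0.0, -1.7]
grip_width: 0.0346
```

Run:
```python
from h import *
to(.491,-.241,.2,64)
p=cloud(cap('side')).reshape(-1,3)
m=(p[:,0]>.39)&(p[:,0]<.5)&(p[:,1]>.14)&(p[:,1]<.28)&(p[:,2]>.06)&(p[:,2]<.08); b=p[m]
print('bar',len(b),np.percentile(b,[2,10,25,50],axis=0).round(4))
m=(p[:,0]>.45)&(p[:,0]<.68)&(abs(p[:,1]-.212)<.11)&(p[:,2]<.105); b=p[m]
for x in np.arange(.46,.66,.005):
    k=abs(b[:,0]-x)<.0025
    if k.any(): print(x.round(3),k.sum(),np.percentile(b[k,2],[5,50,95]).round(3))
q=np.load('side0.npz')['p'].reshape(-1,3); m=(abs(q[:,0]-.491)<.03)&(abs(q[:,1]+.241)<.03)&(q[:,2]>.03)&(q[:,2]<.08); q=q[m]
print('reel side',len(q),q.min(0),q.max(0)); q=q[q[:,2]>.052]; print(q.min(0),q.max(0),q.mean(0))
```

```text
t 8.47 pos [0.4283 0.213  0.2034] yaw 89.71 F [ 0.5  0.  -1.7] w 0.0346 -> [-453.7   65.     3.3] spin 25.7
bar 141 [[0.4218 0.1463 0.0649]
 [0.4247 0.1577 0.068 ]
 [0.4295 0.1669 0.0707]
 [0.4466 0.203  0.0728]]
0.46 37 [-0.003  0.001  0.072]
0.465 43 [-0.002 -0.     0.072]
0.47 24 [0.    0.069 0.096]
0.475 39 [0.092 0.095 0.098]
0.48 27 [0.092 0.095 0.098]
0.485 65 [0.032 0.078 0.097]
0.49 44 [0.    0.074 0.077]
0.495 44 [0.001 0.029 0.072]
0.5 67 [-0.001  0.026  0.071]
0.505 63 [0.002 0.05  0.073]
0.51 45 [0.    0.054 0.072]
0.515 68 [-0.     0.055  0.073]
0.52 53 [0.    0.056 0.072]
0.525 71 [0.002 0.055 0.075]
0.53 49 [0.001 0.052 0.072]
0.535 42 [0.    0.032 0.071]
0.54 66 [0.002 0.033 0.074]
0.545 68 [0.001 0.05  0.073]
0.55 45 [0.001 0.064 0.075]
0.555 58 [-0.001  0.028  0.07 ]
0.56 49 [0.001 0.026 0.072]
0.565 55 [0.001 0.037 0.072]
0.57 69 [-0.     0.031  0.073]
0.575 50 [0.001 0.029 0.075]
0.58 58 [-0.     0.036  0.074]
0.585 52 [-0.001  0.026  0.071]
0.59 59 [-0.001  0.033  0.075]
0.595 62 [0.002 0.031 0.073]
0.6 50 [-0.     0.024  0.071]
0.605 58 [-0.002  0.033  0.073]
0.61 59 [0.    0.031 0.072]
0.615 56 [0.    0.03  0.074]
0.62 63 [-0.001  0.038  0.075]
0.625 51 [-0.001  0.03   0.075]
0.63 51 [-0.     0.026  0.077]
0.635 63 [-0.001  0.04   0.074]
0.64 77 [0.003 0.042 0.099]
0.645 61 [0.021 0.098 0.102]
0.65 65 [0.022 0.098 0.102]
0.655 32 [0.097 0.1   0.102]
reel side 183 [ 0.47336319 -0.26550389  0.03003388] [ 0.50835612 -0.22379711  0.05964616]
[ 0.47356792 -0.26416007  0.05258287] [ 0.50835612 -0.22379711  0.05964616] [ 0.49081027 -0.24458543  0.05638989]
```

The bar is now at x ≈ 0.427, the divider at about 0.55 and the chest front at about 0.643, so the bay is at (0.597, 0.212). Next is the reel.

Call:
move_arm --rows '[{"translation": [-455,65,0],"spin": 90},{"translation": [-455,65,0],"spin": 90},{"translation": [-455,65,0],"spin": 90},{"translation": [-455,65,0],"spin": 90},{"translation": [-455,65,0],"spin": 90},{"translation": [-455,65,0],"spin": 90},{"translation": [-455,65,0],"spin": 90},{"translation": [-455,65,0],"spin": 90},{"translation": [-455,65,0],"spin": 90},{"translation": [-455,65,0],"spin": 90},{"translation": [-455,65,0],"spin": 90},{"translation": [-455,65,0],"spin": 90}]' --claw 1

```text
t: 9.52
eef_pos: [0.4875, -0.2516, 0.1982]
tool_rot: [1.0, 0.025, -0.002, 0.0]
wrist_force: [-0.6, -0.5, -0.4]
grip_width: 0.0852
```

```bash
python3 -c "
from h import *
to(.491,-.243,.10,0);print(robot.sense()['joint_pos'].round(2))"
```

```text
t 9.52 pos [ 0.4875 -0.2516  0.1982] yaw 2.89 F [-0.6 -0.5 -0.4] w 0.0852 -> [ 4.4 -8.5 98.1] spin 2.9
[ 0.65  0.15 -0.29  1.72  0.05  1.28 -1.17]
```

Call:
move_arm --rows '[{"translation": [4,-5,40],"spin": 2.9},{"translation": [4,-5,80],"spin": 2.9},{"translation": [4,-5,100],"spin": 2.9},{"translation": [4,-5,120],"spin": 2.9},{"translation": [4,-5,130],"spin": 2.9},{"translation": [4,-5,130],"spin": 2.9},{"translation": [4,-5,130],"spin": 2.9},{"translation": [4,-5,130],"spin": 2.9}]'

```text
t: 10.18
eef_pos: [0.4941, -0.2379, 0.072]
tool_rot: [1.0, 0.008, 0.001, 0.0]
wrist_force: [0.3, 0.1, 0.3]
grip_width: 0.0854
```

Run:
```python
from h import *
to(.491,-.243,.02,0)
c=cap('side'); p=cloud(c)
q=p.reshape(-1,3); m=(abs(q[:,0]-.491)<.045)&(abs(q[:,1]+.243)<.075)&(q[:,2]>.07)&(q[:,2]<.135); q=q[m]
print(len(q),'lowest z',np.sort(q[:,2])[:6].round(3)); 
for a,b in((.07,.09),(.09,.1),(.1,.11),(.11,.12),(.12,.13)):
    k=(q[:,2]>a)&(q[:,2]<b)
    if k.any(): print(a,k.sum(),q[k].min(0).round(3),q[k].max(0).round(3))
cv2.imwrite('pics/s4.png',cv2.resize(c['color'][210:320,230:370],None,fx=5,fy=5,interpolation=cv2.INTER_CUBIC))
```

```text
t 10.18 pos [ 0.4941 -0.2379  0.072 ] yaw 0.88 F [0.3 0.1 0.3] w 0.0854 -> [-3.3  5.  52. ] spin 0.9
57 lowest z [0.107 0.108 0.108 0.109 0.109 0.11 ]
0.1 6 [ 0.486 -0.29   0.107] [ 0.5   -0.287  0.11 ]
0.11 18 [ 0.483 -0.297  0.111] [ 0.502 -0.285  0.12 ]
0.12 25 [ 0.483 -0.298  0.121] [ 0.502 -0.285  0.13 ]
```

View pics/s4.png

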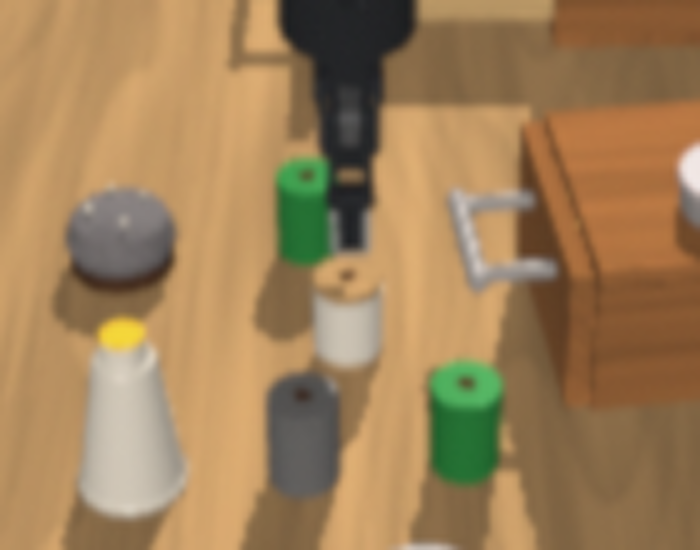

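The gripper is over the reel. The near fingertip at (350,245) is at z = 0.106 for a reading of 0.072 with the gripper open, which confirms the +21 mm offset. I descend to reading 0.0 and grasp.

Call:
move_arm --rows '[{"translation": [-3,4,10],"spin": 0.9},{"translation": [-3,4,25],"spin": 0.9},{"translation": [-3,4,40],"spin": 0.9},{"translation": [-3,4,55],"spin": 0.9},{"translation": [-3,4,65],"spin": 0.9},{"translation": [-3,4,71],"spin": 0.9},{"translation": [-3,4,71],"spin": 0.9},{"translation": [-3,4,71],"spin": 0.9}]'

```text
t: 10.9
eef_pos: [0.4908, -0.242, 0.0004]
tool_rot: [1.0, -0.0, 0.0, 0.0]
wrist_force: [-0.6, -0.3, -0.0]
grip_width: 0.0854
```

Call:
move_arm --rows '[{"translation": [0,0,0],"spin": 0},{"translation": [0,0,0],"spin": 0},{"translation": [0,0,0],"spin": 0},{"translation": [0,0,0],"spin": 0},{"translation": [0,0,0],"spin": 0},{"translation": [0,0,0],"spin": 0},{"translation": [0,0,0],"spin": 0},{"translation": [0,0,0],"spin": 0}]' --claw 0.3 --grip_force 30

```text
t: 11.57
eef_pos: [0.491, -0.242, 0.0008]
tool_rot: [1.0, -0.0, 0.0, 0.0]
wrist_force: [-2.0, 0.6, 5.9]
grip_width: 0.0391
```

Gripped at 39.1 mm. Lift and carry.

Call:
move_arm --rows '[{"translation": [0,0,-15],"spin": 0},{"translation": [0,0,-50],"spin": 0},{"translation": [0,0,-90],"spin": 0},{"translation": [0,0,-130],"spin": 0},{"translation": [0,0,-150],"spin": 0},{"translation": [8,-35,-150],"spin": 0},{"translation": [16,-75,-150],"spin": 0},{"translation": [25,-115,-150],"spin": 0},{"translation": [34,-155,-150],"spin": 0},{"translation": [42,-190,-150],"spin": 0},{"translation": [50,-225,-150],"spin": 0},{"translation": [50,-225,-150],"spin": 0}]'

```text
t: 12.57
eef_pos: [0.5414, -0.008, 0.1504]
tool_rot: [1.0, 0.005, 0.001, -0.002]
wrist_force: [-0.3, 1.0, -1.2]
grip_width: 0.0393
```

```bash
python3 -c "
from h import *
to(.592,.212,.15,0)"
```

```text
t 12.57 pos [ 0.5414 -0.008   0.1504] yaw 0.52 F [-0.3  1.  -1.2] w 0.0393 -> [  52.6 -219.5    1.3] spin 0.5
```

Call:
move_arm --rows '[{"translation": [8,-35,0],"spin": 0},{"translation": [17,-75,0],"spin": 0},{"translation": [26,-115,0],"spin": 0},{"translation": [35,-155,0],"spin": 0},{"translation": [43,-190,0],"spin": 0},{"translation": [48,-215,0],"spin": 0},{"translation": [51,-229,0],"spin": 0},{"translation": [51,-229,0],"spin": 0},{"translation": [51,-229,0],"spin": 0},{"translation": [51,-229,0],"spin": 0},{"translation": [51,-229,0],"spin": 0}]'

```text
t: 13.48
eef_pos: [0.5921, 0.2098, 0.1501]
tool_rot: [1.0, -0.002, 0.0, 0.001]
wrist_force: [0.0, 0.1, -0.7]
grip_width: 0.0391
```

Run:
```python
from h import *
to(.592,.212,.0245,0)
c=cap('side'); p=cloud(c).reshape(-1,3)
m=(abs(p[:,0]-.592)<.04)&(abs(p[:,1]-.212)<.05)&(p[:,2]>.12)&(p[:,2]<.2); q=p[m]; print(len(q),q.min(0).round(3),q.max(0).round(3))
b=p[(abs(p[:,0]-.43)<.02)&(abs(p[:,1]-.212)<.05)&(p[:,2]>.06)&(p[:,2]<.085)]; print('bar x',b[:,0].mean(),b[:,0].min())
cv2.imwrite('pics/s5.png',cv2.resize(c['color'][100:240,270:410],None,fx=4,fy=4,interpolation=cv2.INTER_CUBIC))
```

```text
t 13.48 pos [0.5921 0.2098 0.1501] yaw -0.18 F [ 0.   0.1 -0.7] w 0.0391 -> [ -0.2  -2.4 125.6] spin -0.2
131 [0.572 0.172 0.148] [0.611 0.21  0.2  ]
bar x 0.43159320900731873 0.42071427149053775
```

View pics/s5.png

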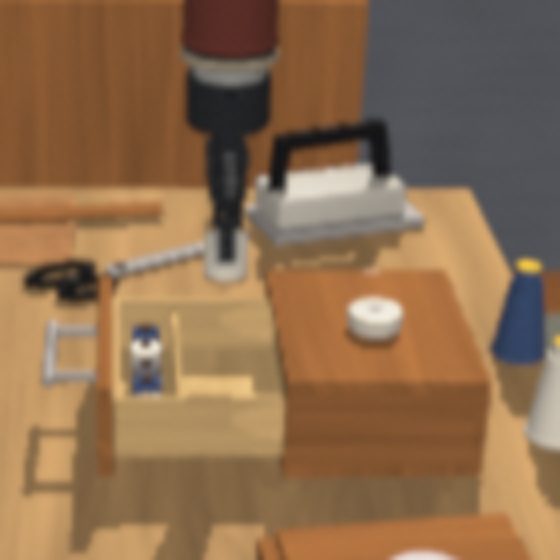

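The reel at (225,255) hangs upright over the back compartment, which spans about x 180–272. I lower it.

Call:
move_arm --rows '[{"translation": [0,-1,20],"spin": 0},{"translation": [0,-1,45],"spin": 0},{"translation": [0,-1,70],"spin": 0},{"translation": [0,-1,90],"spin": 0},{"translation": [0,-1,105],"spin": 0},{"translation": [0,-1,115],"spin": 0},{"translation": [0,-1,121],"spin": 0},{"translation": [0,-1,124],"spin": 0},{"translation": [0,-1,126],"spin": 0},{"translation": [0,-1,126],"spin": 0},{"translation": [0,-1,126],"spin": 0}]'

```text
t: 14.45
eef_pos: [0.5924, 0.2133, 0.025]
tool_rot: [1.0, -0.0, 0.001, -0.0]
wrist_force: [-0.2, 0.1, -0.8]
grip_width: 0.0393
```

Call:
move_arm --rows '[{"translation": [0,0,1],"spin": 0},{"translation": [0,0,2],"spin": 0},{"translation": [0,0,2.5],"spin": 0},{"translation": [0,0,2.5],"spin": 0},{"translation": [0,0,2.5],"spin": 0}]'

```text
t: 14.87
eef_pos: [0.5926, 0.2133, 0.0228]
tool_rot: [1.0, -0.0, 0.001, -0.0]
wrist_force: [-1.2, -0.2, 5.0]
grip_width: 0.0395
```

The floor contact shows as 5 N. Release and lift.

Call:
move_arm --rows '[{"translation": [0,0,0],"spin": 0},{"translation": [0,0,0],"spin": 0},{"translation": [0,0,0],"spin": 0},{"translation": [0,0,0],"spin": 0},{"translation": [0,0,0],"spin": 0},{"translation": [0,0,0],"spin": 0},{"translation": [0,0,-10],"spin": 0},{"translation": [0,0,-30],"spin": 0},{"translation": [0,0,-60],"spin": 0},{"translation": [0,0,-95],"spin": 0},{"translation": [0,0,-135],"spin": 0},{"translation": [0,0,-170],"spin": 0}]' --claw 0.8

```text
t: 15.87
eef_pos: [0.5917, 0.2133, 0.1949]
tool_rot: [1.0, -0.0, 0.001, -0.0]
wrist_force: [1.1, 0.4, 0.2]
grip_width: 0.0681
```

Call:
move_arm --rows '[{"translation": [-30,30,0],"spin": 0},{"translation": [-60,60,0],"spin": 0},{"translation": [-80,95,0],"spin": 0},{"translation": [-80,130,0],"spin": 0},{"translation": [-80,165,0],"spin": 0},{"translation": [-80,200,0],"spin": 0},{"translation": [-80,235,0],"spin": 0},{"translation": [-80,270,0],"spin": 0},{"translation": [-80,300,0],"spin": 0},{"translation": [-80,300,0],"spin": 0},{"translation": [-80,300,0],"spin": 0},{"translation": [-80,300,0],"spin": 0}]'

```text
t: 16.87
eef_pos: [0.5118, -0.086, 0.1922]
tool_rot: [1.0, 0.0, 0.0, -0.0]
wrist_force: [0.6, 0.4, 0.0]
grip_width: 0.0682
```

Run:
```python
from h import *
c=cap('side'); t=cap('top'); p=cloud(t).reshape(-1,3); s=cloud(c).reshape(-1,3)
for n,q in(('top',p),('side',s)):
    k=q[(abs(q[:,0]-.592)<.03)&(abs(q[:,1]-.213)<.03)&(q[:,2]>.07)&(q[:,2]<.09)]; print(n,'reel top',len(k),k.mean(0).round(4),np.ptp(k,axis=0).round(3))
    b=q[(q[:,0]>.40)&(q[:,0]<.445)&(abs(q[:,1]-.212)<.035)&(q[:,2]>.06)&(q[:,2]<.085)]; print('bar',b.mean(0).round(4))
    b=q[(q[:,0]>.545)&(q[:,0]<.60)&(abs(q[:,1]+.22)<.02)&(q[:,2]>.06)&(q[:,2]<.085)]; print('narrow bar',b.mean(0).round(4) if len(b) else 0)
a=cv2.resize(c['color'][110:320,220:430],(400,400)); b=cv2.resize(t['color'][110:290,200:440],(400,300)); o=np.zeros((400,800,3),np.uint8); o[:,:400]=a;o[:300,400:]=b
cv2.imwrite('pics/s6.png',o); print(robot.sense()['t'],robot.sense()['eef_pos'],robot.sense()['wrist_force'])
```

```text
top reel top 110 [0.5937 0.2118 0.0785] [0.038 0.037 0.015]
bar [0.4284 0.2113 0.0744]
narrow bar [ 0.562  -0.2358  0.0721]
side reel top 56 [0.5914 0.2077 0.0769] [0.035 0.041 0.011]
bar [0.427  0.2128 0.0727]
narrow bar [ 0.5597 -0.2219  0.0735]
16.9667 [ 0.51185484 -0.08520432  0.19200848] [-0.10823934  0.52619588 -0.33897565]
```

View pics/s6.png

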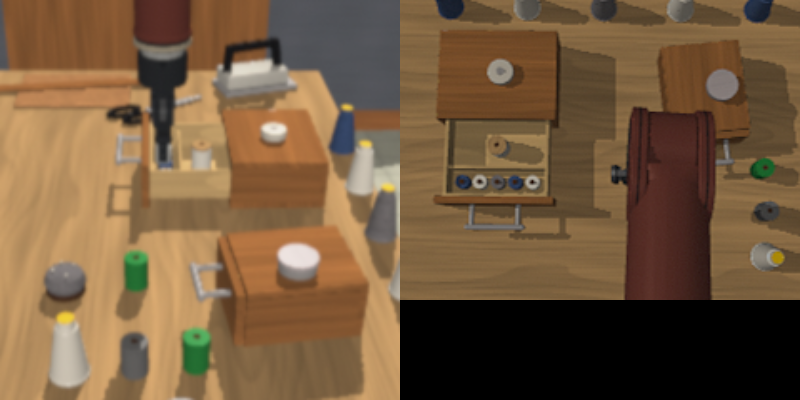

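The views show the reel standing in the back compartment at side (202,155) and top (498,147). The drawer is fully out, the bystanders look undisturbed and the arm is clear.

```bash
python3 -c "
from cell import robot
print(robot.finish_job())"
```

```text
the job is handed in; nothing more can be done
None
```

The wide drawer is out at its stop, the reel stands upright in its back compartment, and I handed the job in at about 17 s; no verdict was reported.

- **Drawer:** I gripped the bar and pulled until the arm stalled at 28 N, after 145 mm of travel. The drawer started about 10 mm out. After release the bar stayed at x ≈ 0.428 in both cameras.
- **Reel:** I set it down at about (0.593, 0.211), roughly 4 mm towards the robot from the bay's centre. Its top measured 77–78 mm over the table, against 78 mm expected. It looked upright in both views.
- **Other things:** The bystanders looked undisturbed and the narrow drawer looked shut. I did not measure how far any of them moved. The arm was clear at hand-in.
- **Disagreement:** The fingertips were about 22 mm higher than the reported TCP height, so the first close on the handle missed the bar. I measured the offset with the side camera and allowed for it in every later grasp.
- **Chest measurement:** The wide chest's top measured only about 185 mm deep in the depth images, against 200 mm stated. I did not resolve that and used the drawer panel, bar and chest front edge instead.

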